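Hang a resin art panel on the two spring clips of a drying stand

TASK

Lift the art panel out of its wooden holder and hang it on the drying stand so that its steel rod is snapped fully home in both spring clips. Press it in gently but firmly, without forcing it, make sure that both ends are home while you still hold it, then let go, leaving it hanging at rest; leave the cups and the bottle alone.

Things in the scene. Friction and masses are not known exactly. Their poses are not given: they have to be found in the camera images.
- panel: Art panel, 0.32 to 0.5 kg: upright wooden board 170 wide (y), 12 thick (x), 114 mm high (z), glossy resin on both faces. Origin: centre of its bottom edge. On top lies a steel rod (point rod_mid) and above that a carrying tab (point tab).
- rod_mid (a point): Middle of the panel's steel rod, on its axis, 118 mm above the panel's origin; panel axes. The rod is 10 mm thick and 250 mm long along y; its ends stick out 40 mm past the board on each side.
- tab (a point): Grasp point of the panel's wooden carrying tab, 152 mm above the panel's origin; panel axes. The tab is 34 wide (y), 10 mm thick (x), its top 20 mm above this point: pinch it from above across its thickness.
- holder: Fixed plywood holder, base 120 x 180 x 8 mm, with two pairs of blocks forming a slot along y, 14 mm wide, 30 mm deep, in which the panel stands, bottom edge 8 mm above the holder's origin (centre of its underside). Lift the panel straight up by more than 30 mm to free it.
- stand: Fixed drying stand, origin under its base (140 x 260 x 8 mm), open to its -x. Uprights 210 mm high at y = +-107 mm, 29 to 41 mm behind (+x) the rod's place. They carry a rail with two steel clips, open upward, 18 mm wide, at y = +-107 mm. The rail lies 16 to 28 mm behind the rod's place, 12 mm or more below it: the panel hangs before it. Nothing gives way but the clips' plungers.
- hang (a point): Where the rod's middle belongs, 190 mm above the stand's origin; stand axes, rod along y. x and y are true, but the rail is set by hand up to 25 mm higher or lower: not measured. Each clip is a slippery 12 mm trough: back wall 5 mm behind (+x) this point, front lip 7 mm before it, both flared above (catching about +-8 mm in x). Once home the rod stops hard on the floor: a push over 25 N is forcing it.
- clip_left (a joint): Spring plunger in the front lip of the clip at the stand's +y end; its smooth round nose (radius 4 mm) stands over the rod. Coming down, the rod meets it 13 mm above its seat, needs 5 to 10 N per clip, snaps past 5 mm above the seat and is then held down. Reading in m: 0 empty, below 0.001 with the rod just resting on the nose, 0.004 while passing, about 0.002 with the rod fully home (0.0011 to 0.0032 counts).
- clip_right (a joint): The same plunger, with the same readings, of the clip at the stand's -y end.
- cup_near: Bystander: clear plastic cup, 72 mm wide at the rim, 60 mm high; origin at the centre of its underside.
- cup_far: Bystander: another such cup.
- bottle: Bystander: white plastic bottle, 68 mm across, 160 mm high; origin at the centre of its underside.

How it is judged (in metres and radians):
On the way, in this order (a step that is already met when the one before it is completed fails the run):
1. the panel is lifted out of the holder (height (world z) of panel above 0.055 m and contact force between the fingers and panel above 0.5 N), for 0.2 s.
2. the rod is home in both clips, still, while the fingers still hold the panel (value of joint clip_left between 0.0011 and 0.0032 m and value of joint clip_right between 0.0011 and 0.0032 m and x of rod_mid in the frame of hang between -0.006 and 0.006 m and y of rod_mid in the frame of hang between -0.013 and 0.013 m and z of rod_mid in the frame of hang between -0.029 and 0.029 m and angle between the y axis of panel and the y axis of stand, either way round below 0.06 rad and contact force between the fingers and panel above 0.5 N and linear speed of panel below 0.006 m/s), for 0.4 s.
At the end, for the whole second after the job is handed in: The panel hangs on the stand, released and at rest, its rod home in both clips: each plunger reads 1.1 to 3.2 mm, the rod's middle lies within 6 mm in x, 13 mm in y and 29 mm in z of the hang point, the rod is parallel to the stand's y axis within 0.06 rad, and the panel is upright within 0.12 rad (value of joint clip_left between 0.0011 and 0.0032 m and value of joint clip_right between 0.0011 and 0.0032 m and x of rod_mid in the frame of hang between -0.006 and 0.006 m and y of rod_mid in the frame of hang between -0.013 and 0.013 m and z of rod_mid in the frame of hang between -0.029 and 0.029 m and angle between the y axis of panel and the y axis of stand, either way round below 0.06 rad and contact force between stand and panel above 1 N and linear speed of panel below 0.02 m/s and angular speed of panel below 0.1 rad/s and angle between panel's own z axis and vertical below 0.12 rad and contact force between the fingers and panel below 0.05 N); the robot touches nothing.
It fails at once if the panel is forced: it and the stand push on each other with more than 65 N (contact force between stand and panel above 65 N).
It fails at once if the cup_near is moved by more than 20 mm (distance of cup_near from where it was at the start of the episode above 0.02 m).
It fails at once if the cup_far is moved by more than 20 mm (distance of cup_far from where it was at the start of the episode above 0.02 m).
It fails at once if the bottle is moved by more than 20 mm (distance of bottle from where it was at the start of the episode above 0.02 m).
It also fails if it takes over 56 s, if anything falls off the work surface, if the arm or the gripper's body presses on something with over 40 N, if the wrist force passes 120 N, or if a joint passes its speed limit or range.

ROBOT

A 6-joint arm with a two-finger parallel gripper is mounted at the origin on the work surface. World frame = base frame: x ahead of the robot, y to its left, z up, the work surface at z = 0. Lengths are in m, angles in degrees, forces in N, time in s.
With the tool pointing down it reaches from about 0.375 to 0.9 m from the base axis. Payload 3.1 kg.
Tool frame: the origin (TCP) lies between the finger pads; the fingertips stand 22 mm ahead of it and the grasp point (between the pads) lies 3 mm ahead of it; y points along the fingers, x is the direction in which the jaws open and shut, and the axes are right-handed (so a half turn about y gives the same grasp; the last joint's range is limited). The gripper opens to 87 mm and grips with 3 to 60 N. Pads are 19 mm wide; open, the fingers measure 117 mm over their backs; the gripper's body (75 mm by 190 mm) begins 51 mm behind the grasp point.
Start: joints at [64.544, 30.224, 82.088, -0, 67.689, -10.227], TCP at [0.164, 0.603, 0.245] pointing down, gripper open.
Joint ranges: [-176.69, 176.69], [-43.24, 126.21], [12.49, 139.97], [-82, 262], [0, 151.66], [-163.58, 163.58]. Speed limits (degrees/s): [159.86, 159.86, 180, 180, 180, 180].

INTERFACE

Orientations are given as a 3x3 rotation matrix whose columns are the frame's x, y, z axes.
In Python, from rig import bot, imaging, workorder gives the robot as it stands. The module is installed in compiled form; this text tells all that it offers.
- The arm moves only by the tool drive_tool, never from a script. Its argument "commands" is a list of rows, each an object of numbers: "dx", "dy", "dz": the shift along the tool's x, y, z normalised to -1 to 1, where 1 is 4 cm; "wx", "wy", "wz": the turn, a rotation vector about the tool's x, y, z normalised to -1 to 1, where 1 is pi/2 rad; "grip": the finger opening in mm, from 0 to 87. In form: [{"dx": .., "dy": .., "dz": .., "wx": .., "wy": .., "wz": .., "grip": ..}, ...]. A call has 1 to 8 rows; each row shifts and turns the commanded pose from where the row before left it, along the tool's axes as they then stand; what a row does not reach is not made up. A row lasts 1/8 s, in which the tool goes at most 62.5 mm and 10.7 degrees, less where a joint would pass 70% of its speed; a pose out of reach is approached as far as the arm can. A call with a number of a shift or a turn outside -1 to 1 is refused whole. A call with a gripper value outside its range is refused whole. The fingers move at their own pace and stop on an object; the grip force is fixed at half the most. Time passes only in rows, so rows that do not move let the fingers close. It gives the time, the measured TCP pose, the force and the opening at its end, in the units of the state.
- bot.read_state(): the state, without advancing time (a new reading comes with each control period).
- imaging.capture(name): name is "side" or "top"; returns (picture, depth): 420x560x3 uint8, red, green, blue; 420x560 float32, m along the optical axis (not along the pixel's ray), 0 where there is no reading.
- imaging.get_calibration(name): a dict with "mtx" (3x3 intrinsics, pixels), "world_to_cam" (4x4, takes a point from world to camera coordinates). Camera axes: x right, y down, z forward; pixel columns grow to the right and rows downward; lengths in m; the calibration is good to about 2 mm. A picture is of the moment at which its call begins. get_calibration takes no time and is no camera call.
- workorder.hand_in(): hands the job in, once; it reports no verdict.
The state is a dict: "time_s": time; "joint_positions": joint angles; "qvel": joint speeds; "tau": joint torques, N m; "position": TCP position; "tcp_rot": TCP orientation; "force": force on the tool from outside, world axes, zero at the start; "moment": the same for the moment, N m; "opening": opening from 0.0 (shut) to 1.0 (fully open).
Only numpy, scipy, OpenCV 4.12 (cv2) and the standard library are available. Lean on these libraries where they do the work, as an engineer would, in place of code of your own. Each camera call takes 0.05 s, during which the arm holds its last target. There are 200 camera calls.

## Working session

There is one attempt and no reset: what is moved stays moved. The work goes in short steps, Python scripts to look and compute and a tool call to move; the robot and the scene stay as the last step left them, time stands still between calls to the robot, and variables do not carry over. Pictures are saved under pics/ and viewed, on a budget of 10 in all, crops included, one or two more only if the job needs it, and the job is handed in when it is done.

Besides the shell and the picture viewer there is one more tool, called after "Call:" by a JSON object that holds its "op" and its "data", one argument or row to a line. drive_tool: Moves the arm, as the interface text tells. Its arguments: {"type":"object","properties":{"commands":{"type":"array"}},"required":["commands"]}

```bash
mkdir -p pics; python3 - <<'E'
from rig import bot, imaging
import cv2,numpy as np
s=bot.read_state();print({k:np.round(v,3).tolist() for k,v in s.items()})
for n in("side","top"):
    p,d=imaging.capture(n);cv2.imwrite(f"pics/{n}0.png",p[:,:,::-1]);np.savez(f"{n}0.npz",p=p,d=d)
    c=imaging.get_calibration(n);print(n,np.round(c["mtx"],1).tolist(),np.round(c["world_to_cam"],4).tolist())
E
```

```text
{'time_s': 0.0, 'joint_positions': [64.544, 30.278, 82.158, -0.002, 67.688, -10.227], 'qvel': [0.041, 0.103, -0.013, 0.045, 0.08, 0.116], 'tau': [-0.0, -44.004, -17.659, 0.063, 0.059, -0.0], 'position': [0.164, 0.602, 0.244], 'tcp_rot': [[0.263, -0.001, -0.965], [0.965, -0.002, 0.263], [-0.002, -1.0, 0.0]], 'force': [-0.069, -0.343, -0.123], 'moment': [0.011, -0.052, -0.001], 'opening': 0.999}
side [[488.0, 0.0, 273.8], [0.0, 488.0, 204.8], [0.0, 0.0, 1.0]] [[0.9972, -0.0717, 0.0195, -0.6076], [-0.0263, -0.5865, -0.8095, 0.1074], [0.0694, 0.8067, -0.5868, 1.0393], [0.0, 0.0, 0.0, 1.0]]
top [[544.7, 0.0, 281.9], [0.0, 544.7, 204.8], [0.0, 0.0, 1.0]] [[-0.0271, -0.9996, 0.008, 0.0029], [-0.9875, 0.0256, -0.1558, 0.615], [0.1556, -0.0121, -0.9877, 1.1118], [0.0, 0.0, 0.0, 1.0]]
```

View pics/side0.png

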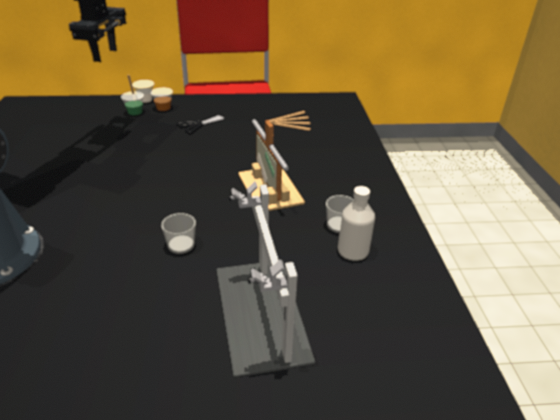

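View pics/top0.png

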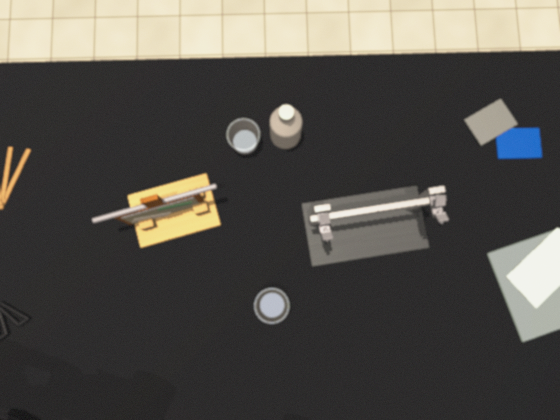

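The side view shows the holder with the panel (about 270,160) and the stand (265,270). In the top view the rod runs from (95,219) to (215,187), the tab is near (150,200), and the stand base spans (302..427, 187..265). The cups are at (243,137) and (271,306), and the bottle is at (286,125).

```bash
cat > h.py <<'E'
import numpy as np,cv2
from rig import bot,imaging
def cal(n):
    c=imaging.get_calibration(n);return np.array(c["mtx"]),np.array(c["world_to_cam"])
def plane(n,uv,z):
    K,T=cal(n);uv=np.atleast_2d(np.float64(uv));r=np.c_[uv,np.ones(len(uv))]@np.linalg.inv(K).T@T[:3,:3]
    o=-T[:3,:3].T@T[:3,3];return o+r*((z-o[2])/r[:,2])[:,None]
def cloud(n,d):
    K,T=cal(n);v,u=np.mgrid[:d.shape[0],:d.shape[1]]
    P=np.stack([(u-K[0,2])/K[0,0]*d,(v-K[1,2])/K[1,1]*d,d],-1)
    return (P-T[:3,3])@T[:3,:3]
E
python3 - <<'E'
from h import *
z=np.load("top0.npz");p,d=z["p"],z["d"];W=cloud("top",d)
def pr(n,a):print(n,np.round(a,4).tolist())
pr("rod ends",plane("top",[(95,219),(215,187)],.126))
hsv=cv2.cvtColor(p,cv2.COLOR_RGB2HSV)
# holder base
m=((hsv[...,0]>8)&(hsv[...,0]<30)&(hsv[...,1]>110)&(hsv[...,2]>100)).astype(np.uint8);m[:160]=0;m[:,:120]=0;m[:,230:]=0
r=cv2.minAreaRect(cv2.findNonZero(m));pr("holder",plane("top",cv2.boxPoints(r),.008))
# stand base
g=p.astype(int);m=((g.min(2)>28)).astype(np.uint8);m[:180]=0;m[275:]=0;m[:,:295]=0;m[:,455:]=0
m=cv2.morphologyEx(m,cv2.MORPH_OPEN,np.ones((3,3)))
b=m.copy();b[W[...,2]>.03]=0
c=max(cv2.findContours(m,0,1)[0],key=cv2.contourArea)
pr("stand hull px",cv2.approxPolyDP(cv2.convexHull(c),2,True)[:,0])
for nm,uv in dict(rail=[(335,214),(370,210),(410,205)],clipL=[(325,209),(325,222),(326,235)],clipR=[(437,191),(439,203),(442,216)],rod=[(110,215),(150,204),(200,191)],tab=[(150,199)],base=[(320,250),(420,240)],cups=[(271,306),(243,137),(286,112)]).items():
    for u,v in uv: pr(nm,W[v,u])
S=np.load("side0.npz");crop=S["p"][170:330,210:320];cv2.imwrite("pics/c.png",np.hstack([cv2.resize(p[175:275,290:460,::-1],(800,470),interpolation=2)[:, :],])) 
tc=cv2.resize(p[170:270,80:235,::-1],(500,320),interpolation=2);sc=cv2.resize(crop[:,:,::-1],(300,436),interpolation=2)
can=np.zeros((600,800,3),np.uint8);can[:280,:476]=cv2.resize(p[175:275,290:460,::-1],(476,280),interpolation=2);can[280:,:476]=cv2.resize(p[170:270,80:235,::-1],(476,320),interpolation=2);can[:436,480:780]=sc;cv2.imwrite("pics/c.png",can)
E
```

```text
rod ends [[0.5839, 0.3566, 0.126], [0.6421, 0.1198, 0.126]]
holder [[0.6527, 0.332, 0.008], [0.7001, 0.1512, 0.008], [0.579, 0.1188, 0.008], [0.5333, 0.2972, 0.008]]
stand hull px [[454, 180], [454, 274], [295, 274], [295, 180]]
rail [0.5738, -0.111, 0.1824]
rail [0.5801, -0.1777, 0.1794]
rail [0.5873, -0.2534, 0.1814]
clipL [0.5797, -0.0901, 0.2097]
clipL [0.555, -0.0886, 0.2156]
clipL [0.5321, -0.0901, 0.2087]
clipR [0.6075, -0.2971, 0.2118]
clipR [0.5851, -0.2991, 0.2119]
clipR [0.561, -0.3031, 0.2111]
rod [0.5907, 0.3265, 0.1285]
rod [0.6078, 0.2441, 0.1457]
rod [0.6338, 0.1489, 0.1312]
tab [0.6117, 0.2363, 0.1799]
base [0.5195, -0.0942, 0.0091]
base [0.5354, -0.3133, 0.0098]
cups [0.4026, 0.0153, 0.0073]
cups [0.7803, 0.0697, -0.0007]
cups [0.7809, -0.0252, 0.165]
```

View pics/c.png

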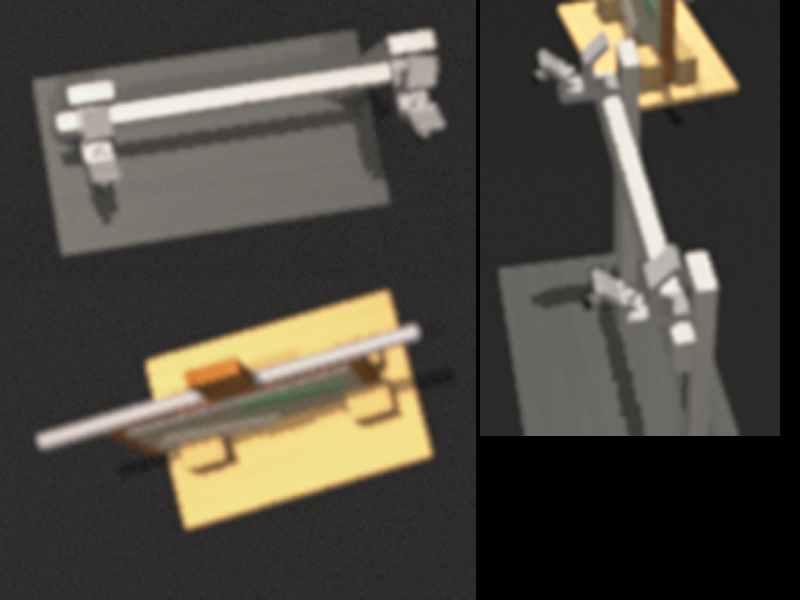

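```bash
python3 - <<'E'
from h import *
def pr(n,a):print(n,np.round(a,4).tolist())
cv=lambda l:np.array([(290+a*170/476-.3,175+b*100/280-.3) for a,b in l])
U=plane("top",cv([(92,92),(411,42)]),.21);pr("upr",U);v=U[0]-U[1];print("len",np.linalg.norm(v));v/=np.linalg.norm(v)
yaw=np.degrees(np.arctan2(-v[0],v[1]));x=np.array([v[1],-v[0],0]);print("yaw",yaw);pr("hang",U.mean(0)-.035*x)
B=plane("top",cv([(33,80),(62,255),(390,205),(357,30)]),.008);pr("base",B);pr("c",B.mean(0));print(np.linalg.norm(np.diff(B,axis=0),axis=1))
v2=B[0]-B[3]+B[1]-B[2];print("yaw base",np.degrees(np.arctan2(-v2[0],v2[1])))
cs=lambda l:np.array([(210+(a-480)*110/300-.3,170+b*160/436-.3) for a,b in l])
pr("side upr tops",plane("side",cs([(628,50),(701,270)]),.21))
pr("side rod",plane("side",[(255,124),(286,165)],.126))
E
```

```text
upr [[0.5824, -0.0857, 0.21], [0.6102, -0.2969, 0.21]]
len 0.21296464185312144
yaw 7.500534977192226
hang [0.5616, -0.1959, 0.21]
base [[0.6236, -0.0573, 0.008], [0.4859, -0.0753, 0.008], [0.5178, -0.3323, 0.008], [0.6571, -0.3157, 0.008]]
c [0.5711, -0.1952, 0.008]
[0.13886787 0.25900377 0.14030723]
yaw base 7.231794471954235
side upr tops [[0.5814, -0.0805, 0.21], [0.6091, -0.295, 0.21]]
side rod [[0.582, 0.346, 0.126], [0.6447, 0.1362, 0.126]]
```

Call:
{"op": "drive_tool", "data": {
  "commands": [
    {"wy": 0.097},
    {"wy": 0.097},
    {"wy": 0.097},
    {"wy": 0.097},
    {"wy": 0.097},
    {"wy": 0.097},
    {"wy": 0.096},
    {}
  ]
}}

```text
schema error: expected keys dx, dy, dz, wx, wy, wz, grip
```

Call:
{"op": "drive_tool", "data": {
  "commands": [
    {"dx": 0.7, "dz": -0.9},
    {"dx": 0.7, "dz": -0.9},
    {"dx": 0.7, "dz": -0.9},
    {"dx": 0.7, "dz": -0.9},
    {"dx": 0.7, "dz": -0.9},
    {"dx": 0.7, "dz": -0.9},
    {"dx": 0.7, "dz": -0.9},
    {"dx": 0.7, "dz": -0.9}
  ]
}}

```text
schema error: expected keys dx, dy, dz, wx, wy, wz, grip
```

All keys are needed in each row.

Call:
{"op": "drive_tool", "data": {
  "commands": [
    {"dx": 0, "dy": 0, "dz": 0, "wx": 0, "wy": 0.097, "wz": 0, "grip": 87},
    {"dx": 0, "dy": 0, "dz": 0, "wx": 0, "wy": 0.097, "wz": 0, "grip": 87},
    {"dx": 0, "dy": 0, "dz": 0, "wx": 0, "wy": 0.097, "wz": 0, "grip": 87},
    {"dx": 0, "dy": 0, "dz": 0, "wx": 0, "wy": 0.097, "wz": 0, "grip": 87},
    {"dx": 0, "dy": 0, "dz": 0, "wx": 0, "wy": 0.097, "wz": 0, "grip": 87},
    {"dx": 0, "dy": 0, "dz": 0, "wx": 0, "wy": 0.097, "wz": 0, "grip": 87},
    {"dx": 0, "dy": 0, "dz": 0, "wx": 0, "wy": 0.096, "wz": 0, "grip": 87},
    {"dx": 0, "dy": 0, "dz": 0, "wx": 0, "wy": 0, "wz": 0, "grip": 87}
  ]
}}

```text
time_s: 1.1
position: [0.164, 0.6027, 0.2441]
tcp_rot: [[0.971, -0.0, -0.239], [0.239, -0.001, 0.971], [-0.001, -1.0, -0.001]]
force: [0.6, -0.1, 0.5]
opening: 1.001
```

Call:
{"op": "drive_tool", "data": {
  "commands": [
    {"dx": 0.7, "dy": 0, "dz": -0.9, "wx": 0, "wy": 0, "wz": 0, "grip": 87},
    {"dx": 0.7, "dy": 0, "dz": -0.9, "wx": 0, "wy": 0, "wz": 0, "grip": 87},
    {"dx": 0.7, "dy": 0, "dz": -0.9, "wx": 0, "wy": 0, "wz": 0, "grip": 87},
    {"dx": 0.7, "dy": 0, "dz": -0.9, "wx": 0, "wy": 0, "wz": 0, "grip": 87},
    {"dx": 0.7, "dy": 0, "dz": -0.9, "wx": 0, "wy": 0, "wz": 0, "grip": 87},
    {"dx": 0.7, "dy": 0, "dz": -0.9, "wx": 0, "wy": 0, "wz": 0, "grip": 87},
    {"dx": 0.7, "dy": 0, "dz": -0.9, "wx": 0, "wy": 0, "wz": 0, "grip": 87},
    {"dx": 0.7, "dy": 0, "dz": -0.9, "wx": 0, "wy": 0, "wz": 0, "grip": 87}
  ]
}}

```text
time_s: 2.1
position: [0.4511, 0.3755, 0.2444]
tcp_rot: [[0.971, -0.0, -0.241], [0.241, -0.0, 0.971], [-0.0, -1.0, -0.0]]
force: [-0.2, 0.6, 0.5]
opening: 0.996
```

Call:
{"op": "drive_tool", "data": {
  "commands": [
    {"dx": 0.52, "dy": 0, "dz": -0.72, "wx": 0, "wy": 0, "wz": 0, "grip": 87},
    {"dx": 0.52, "dy": 0, "dz": -0.72, "wx": 0, "wy": 0, "wz": 0, "grip": 87},
    {"dx": 0.52, "dy": 0, "dz": -0.72, "wx": 0, "wy": 0, "wz": 0, "grip": 87},
    {"dx": 0.52, "dy": 0, "dz": -0.72, "wx": 0, "wy": 0, "wz": 0, "grip": 87},
    {"dx": 0.52, "dy": 0, "dz": -0.72, "wx": 0, "wy": 0, "wz": 0, "grip": 87},
    {"dx": 0.52, "dy": 0, "dz": -0.72, "wx": 0, "wy": 0, "wz": 0, "grip": 87},
    {"dx": 0, "dy": 0, "dz": 0, "wx": 0, "wy": 0, "wz": 0, "grip": 87}
  ]
}}

```text
time_s: 2.98
position: [0.6144, 0.2363, 0.2441]
tcp_rot: [[0.972, 0.001, -0.237], [0.237, -0.0, 0.972], [0.001, -1.0, -0.001]]
force: [0.1, 1.0, 0.2]
opening: 1.001
```

```bash
python3 - <<'E'
from h import *
p,_=imaging.capture("side");q,_=imaging.capture("top")
can=np.hstack([cv2.resize(p[60:220,180:340,::-1],(400,400)),cv2.resize(q[120:280,80:240,::-1],(400,400))]);cv2.imwrite("pics/a1.png",can)
E
```

```text
(no output)
```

View pics/a1.png

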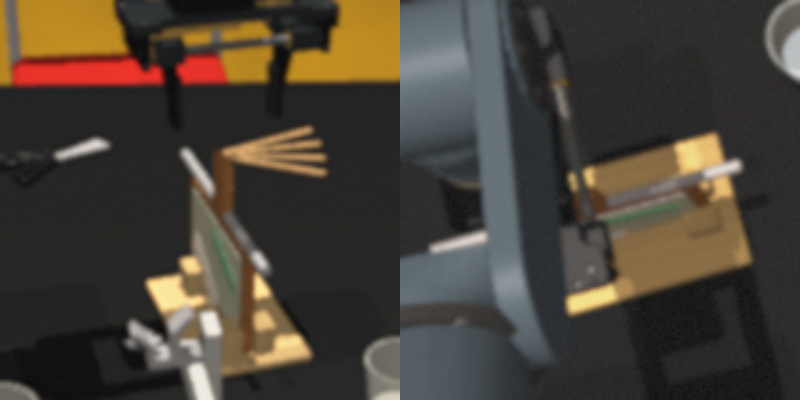

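Left half (side view): the fingers at (175,125) and (275,115) straddle the tab at (222,170). I'll descend and close.

Call:
{"op": "drive_tool", "data": {
  "commands": [
    {"dx": 0, "dy": 0.41, "dz": 0, "wx": 0, "wy": 0, "wz": 0, "grip": 87},
    {"dx": 0, "dy": 0.41, "dz": 0, "wx": 0, "wy": 0, "wz": 0, "grip": 87},
    {"dx": 0, "dy": 0.4, "dz": 0, "wx": 0, "wy": 0, "wz": 0, "grip": 87},
    {"dx": 0, "dy": 0.4, "dz": 0, "wx": 0, "wy": 0, "wz": 0, "grip": 60},
    {"dx": 0, "dy": 0.4, "dz": 0, "wx": 0, "wy": 0, "wz": 0, "grip": 40},
    {"dx": 0, "dy": 0, "dz": 0, "wx": 0, "wy": 0, "wz": 0, "grip": 25},
    {"dx": 0, "dy": 0, "dz": 0, "wx": 0, "wy": 0, "wz": 0, "grip": 16},
    {"dx": 0, "dy": 0, "dz": 0, "wx": 0, "wy": 0, "wz": 0, "grip": 16}
  ]
}}

```text
time_s: 4.08
position: [0.6131, 0.2385, 0.1646]
tcp_rot: [[0.971, 0.002, -0.238], [0.238, 0.0, 0.971], [0.002, -1.0, -0.0]]
force: [0.6, -0.8, 0.1]
opening: 0.514
```

Call:
{"op": "drive_tool", "data": {
  "commands": [
    {"dx": 0, "dy": 0, "dz": 0, "wx": 0, "wy": 0, "wz": 0, "grip": 12},
    {"dx": 0, "dy": 0, "dz": 0, "wx": 0, "wy": 0, "wz": 0, "grip": 8},
    {"dx": 0, "dy": 0, "dz": 0, "wx": 0, "wy": 0, "wz": 0, "grip": 4},
    {"dx": 0, "dy": 0, "dz": 0, "wx": 0, "wy": 0, "wz": 0, "grip": 0}
  ]
}}

```text
time_s: 4.58
position: [0.6131, 0.2385, 0.1639]
tcp_rot: [[0.971, 0.002, -0.238], [0.238, 0.0, 0.971], [0.002, -1.0, -0.0]]
force: [1.2, 0.9, -0.1]
opening: 0.113
```

Call:
{"op": "drive_tool", "data": {
  "commands": [
    {"dx": 0, "dy": 0, "dz": 0, "wx": 0, "wy": 0, "wz": 0, "grip": 0},
    {"dx": 0, "dy": 0, "dz": 0, "wx": 0, "wy": 0, "wz": 0, "grip": 0},
    {"dx": 0, "dy": -0.1, "dz": 0, "wx": 0, "wy": 0, "wz": 0, "grip": 0},
    {"dx": 0, "dy": -0.2, "dz": 0, "wx": 0, "wy": 0, "wz": 0, "grip": 0},
    {"dx": 0, "dy": -0.3, "dz": 0, "wx": 0, "wy": 0, "wz": 0, "grip": 0},
    {"dx": 0, "dy": -0.4, "dz": 0, "wx": 0, "wy": 0, "wz": 0, "grip": 0},
    {"dx": 0, "dy": -0.5, "dz": 0, "wx": 0, "wy": 0, "wz": 0, "grip": 0},
    {"dx": 0, "dy": -0.5, "dz": 0, "wx": 0, "wy": 0, "wz": 0, "grip": 0}
  ]
}}

```text
time_s: 5.58
position: [0.6109, 0.2381, 0.2451]
tcp_rot: [[0.971, -0.003, -0.237], [0.237, -0.001, 0.971], [-0.003, -1.0, 0.0]]
force: [1.1, 0.4, -3.4]
opening: 0.109
```

Call:
{"op": "drive_tool", "data": {
  "commands": [
    {"dx": 0, "dy": -0.5, "dz": 0, "wx": 0, "wy": 0, "wz": 0, "grip": 0},
    {"dx": 0, "dy": -0.5, "dz": 0, "wx": 0, "wy": 0, "wz": 0, "grip": 0},
    {"dx": 0, "dy": -0.5, "dz": 0, "wx": 0, "wy": 0, "wz": 0, "grip": 0},
    {"dx": 0, "dy": -0.5, "dz": 0, "wx": 0, "wy": 0, "wz": 0, "grip": 0},
    {"dx": 0, "dy": -0.5, "dz": 0, "wx": 0, "wy": 0, "wz": 0, "grip": 0},
    {"dx": 0, "dy": -0.5, "dz": 0, "wx": 0, "wy": 0, "wz": 0, "grip": 0},
    {"dx": 0, "dy": -0.4, "dz": 0, "wx": 0, "wy": 0, "wz": 0, "grip": 0},
    {"dx": 0, "dy": -0.2, "dz": 0, "wx": 0, "wy": 0, "wz": 0, "grip": 0}
  ]
}}

```text
time_s: 6.58
position: [0.612, 0.2383, 0.3892]
tcp_rot: [[0.971, 0.0, -0.238], [0.238, 0.0, 0.971], [0.0, -1.0, -0.0]]
force: [0.0, -0.2, -3.8]
opening: 0.112
```

Call:
{"op": "drive_tool", "data": {
  "commands": [
    {"dx": -0.15, "dy": 0, "dz": -0.4, "wx": 0, "wy": 0, "wz": 0, "grip": 0},
    {"dx": -0.26, "dy": 0, "dz": -0.7, "wx": 0, "wy": 0, "wz": 0, "grip": 0},
    {"dx": -0.34, "dy": 0, "dz": -0.9, "wx": 0, "wy": 0, "wz": 0, "grip": 0},
    {"dx": -0.37, "dy": 0, "dz": -1, "wx": 0, "wy": 0, "wz": 0, "grip": 0},
    {"dx": -0.37, "dy": 0, "dz": -1, "wx": 0, "wy": 0, "wz": 0, "grip": 0},
    {"dx": -0.37, "dy": 0, "dz": -1, "wx": 0, "wy": 0, "wz": 0, "grip": 0},
    {"dx": -0.37, "dy": 0, "dz": -1, "wx": 0, "wy": 0, "wz": 0, "grip": 0},
    {"dx": -0.37, "dy": 0, "dz": -1, "wx": 0, "wy": 0, "wz": 0, "grip": 0}
  ]
}}

```text
time_s: 7.58
position: [0.5764, -0.0606, 0.3867]
tcp_rot: [[0.972, -0.003, -0.237], [0.237, 0.0, 0.972], [-0.003, -1.0, 0.001]]
force: [0.4, -0.3, -3.4]
opening: 0.114
```

Call:
{"op": "drive_tool", "data": {
  "commands": [
    {"dx": -0.37, "dy": 0, "dz": -1, "wx": 0, "wy": 0, "wz": 0, "grip": 0},
    {"dx": -0.34, "dy": 0, "dz": -0.9, "wx": 0, "wy": 0, "wz": 0, "grip": 0},
    {"dx": -0.26, "dy": 0, "dz": -0.7, "wx": 0, "wy": 0, "wz": 0, "grip": 0},
    {"dx": -0.16, "dy": 0, "dz": -0.4, "wx": 0, "wy": 0.02, "wz": 0, "grip": 0},
    {"dx": -0.08, "dy": 0, "dz": -0.2, "wx": 0, "wy": 0.03, "wz": 0, "grip": 0},
    {"dx": 0, "dy": 0, "dz": 0, "wx": 0, "wy": 0.02, "wz": 0, "grip": 0},
    {"dx": 0, "dy": 0, "dz": 0, "wx": 0, "wy": 0, "wz": 0, "grip": 0},
    {"dx": 0, "dy": 0, "dz": 0, "wx": 0, "wy": 0, "wz": 0, "grip": 0}
  ]
}}

```text
time_s: 8.57
position: [0.5613, -0.1931, 0.3878]
tcp_rot: [[0.991, 0.0, -0.131], [0.131, 0.0, 0.991], [0.0, -1.0, 0.0]]
force: [0.9, 0.3, -4.0]
opening: 0.108
```

```bash
python3 - <<'E'
from h import *
for n in("side","top"):
    p,d=imaging.capture(n);np.savez(f"{n}1.npz",p=p,d=d)
    if n=="side":cv2.imwrite("pics/s1.png",cv2.resize(p[40:360,140:440,::-1],None,fx=1.85,fy=1.85,interpolation=2))
    else:cv2.imwrite("pics/t1.png",cv2.resize(p[120:300,240:500,::-1],None,fx=3,fy=3,interpolation=2))
print(bot.read_state()["position"])
E
```

```text
[ 0.56129569 -0.19335623  0.38785736]
```

View pics/s1.png

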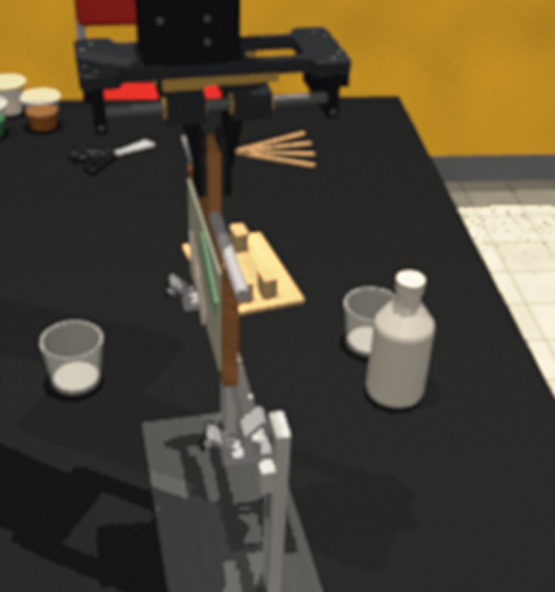

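View pics/t1.png

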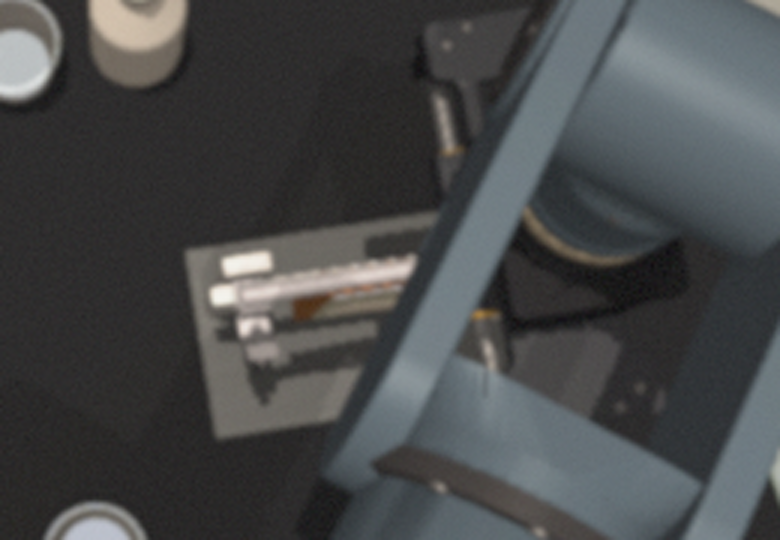

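Side view: the panel hangs upright in the fingers, with the rod's near end at about (247,288) of the crop. In the top view the rod runs from (240,291) to (415,268) of the crop, over the left clip.

```bash
python3 - <<'E'
from h import *
H=np.array([.5612,-.195]);a=np.radians(7.4);R=np.array([[np.cos(a),-np.sin(a)],[np.sin(a),np.cos(a)]])
c=lambda l:np.array([(240+x/3-.3,120+y/3-.3) for x,y in l])
P=plane("top",c([(240,291),(330,279),(415,268)]),.35);print(P)
print("stand frame",(P[:,:2]-H)@R)
Q=plane("side",[(140+247/1.85,40+290/1.85)],.35);print(Q,(Q[:,:2]-H)@R)
# rod by edge pixels: bright vertical profile
z=np.load("top1.npz");p,d=z["p"].astype(float),z["d"];W=cloud("top",d)
for u in range(324,376,6):
    col=p[205:226,u].mean(1);k=np.where((d[205:226,u]<.80)&(d[205:226,u]>.6))[0]
    if len(k):
        v=205+k; P=plane("top",[(u,v.min()),(u,v.max())],.35).mean(0);print(u,v.min(),v.max(),np.round(P,4),np.round((P[:2]-H)@R,4))
z=np.load("side1.npz");p,d=z["p"],z["d"];W=cloud("side",d)
E
```

```text
[[ 0.54703647 -0.06840671  0.35      ]
 [ 0.55213009 -0.11566494  0.35      ]
 [ 0.55677965 -0.16042747  0.35      ]]
stand frame [[2.25909233e-03 1.27363117e-01]
 [1.22363814e-03 7.98424555e-02]
 [6.92511151e-05 3.48539032e-02]]
[[ 0.57992455 -0.3082752   0.35      ]] [[ 0.00397925 -0.11474339]]
```

Call:
{"op": "drive_tool", "data": {
  "commands": [
    {"dx": 0, "dy": 0.3, "dz": 0, "wx": 0, "wy": 0, "wz": 0, "grip": 0},
    {"dx": 0, "dy": 0.5, "dz": 0, "wx": 0, "wy": 0, "wz": 0, "grip": 0},
    {"dx": 0, "dy": 0.6, "dz": 0, "wx": 0, "wy": 0, "wz": 0, "grip": 0},
    {"dx": 0, "dy": 0.6, "dz": 0, "wx": 0, "wy": 0, "wz": 0, "grip": 0},
    {"dx": 0, "dy": 0.4, "dz": 0, "wx": 0, "wy": 0, "wz": 0, "grip": 0},
    {"dx": 0, "dy": 0.3, "dz": 0, "wx": 0, "wy": 0, "wz": 0, "grip": 0},
    {"dx": 0, "dy": 0, "dz": 0, "wx": 0, "wy": 0, "wz": 0, "grip": 0},
    {"dx": 0, "dy": 0, "dz": 0, "wx": 0, "wy": 0, "wz": 0, "grip": 0}
  ]
}}

```text
time_s: 9.68
position: [0.5617, -0.1944, 0.2805]
tcp_rot: [[0.992, 0.002, -0.13], [0.13, -0.001, 0.992], [0.001, -1.0, -0.001]]
force: [-0.2, 1.0, -2.3]
opening: 0.108
```

```bash
python3 - <<'E'
from h import *
p,_=imaging.capture("side");q,_=imaging.capture("top")
a=cv2.resize(p[160:320,210:320,::-1],(400,582),interpolation=2);b=cv2.resize(q[180:260,300:380,::-1],(400,400),interpolation=2)
can=np.zeros((582,800,3),np.uint8);can[:,:400]=a;can[:400,400:]=b;cv2.imwrite("pics/a2.png",can)
E
```

```text
(no output)
```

View pics/a2.png

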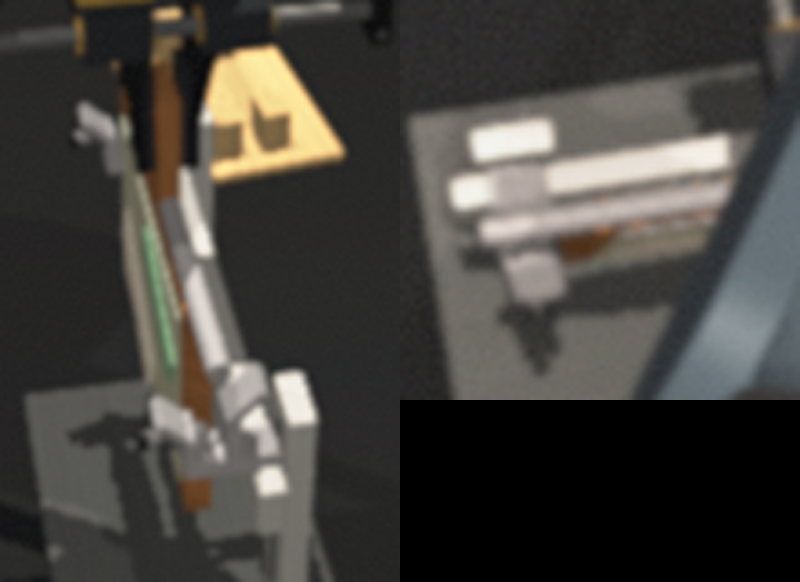

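Rod sits directly over the trough, between the back plate (520,185) and plunger (535,275), and parallel to the rail. I'll lower it slowly.

Call:
{"op": "drive_tool", "data": {
  "commands": [
    {"dx": 0, "dy": 0.1, "dz": 0, "wx": 0, "wy": 0, "wz": 0, "grip": 0},
    {"dx": 0, "dy": 0.1, "dz": 0, "wx": 0, "wy": 0, "wz": 0, "grip": 0},
    {"dx": 0, "dy": 0.1, "dz": 0, "wx": 0, "wy": 0, "wz": 0, "grip": 0},
    {"dx": 0, "dy": 0.1, "dz": 0, "wx": 0, "wy": 0, "wz": 0, "grip": 0},
    {"dx": 0, "dy": 0, "dz": 0, "wx": 0, "wy": 0, "wz": 0, "grip": 0},
    {"dx": 0, "dy": 0, "dz": 0, "wx": 0, "wy": 0, "wz": 0, "grip": 0}
  ]
}}

```text
time_s: 10.52
position: [0.5612, -0.1942, 0.2638]
tcp_rot: [[0.992, 0.0, -0.13], [0.13, -0.0, 0.992], [0.0, -1.0, -0.0]]
force: [-0.4, -0.3, -2.9]
opening: 0.117
```

Call:
{"op": "drive_tool", "data": {
  "commands": [
    {"dx": 0, "dy": 0.05, "dz": 0, "wx": 0, "wy": 0, "wz": 0, "grip": 0},
    {"dx": 0, "dy": 0.05, "dz": 0, "wx": 0, "wy": 0, "wz": 0, "grip": 0},
    {"dx": 0, "dy": 0.05, "dz": 0, "wx": 0, "wy": 0, "wz": 0, "grip": 0},
    {"dx": 0, "dy": 0, "dz": 0, "wx": 0, "wy": 0, "wz": 0, "grip": 0}
  ]
}}

```text
time_s: 11.02
position: [0.561, -0.1941, 0.2575]
tcp_rot: [[0.992, -0.001, -0.13], [0.13, 0.0, 0.992], [-0.001, -1.0, 0.0]]
force: [-0.3, -0.5, -3.1]
opening: 0.111
```

Call:
{"op": "drive_tool", "data": {
  "commands": [
    {"dx": 0, "dy": 0.05, "dz": 0, "wx": 0, "wy": 0, "wz": 0, "grip": 0},
    {"dx": 0, "dy": 0.05, "dz": 0, "wx": 0, "wy": 0, "wz": 0, "grip": 0},
    {"dx": 0, "dy": 0, "dz": 0, "wx": 0, "wy": 0, "wz": 0, "grip": 0}
  ]
}}

```text
time_s: 11.4
position: [0.561, -0.1941, 0.2535]
tcp_rot: [[0.992, -0.0, -0.13], [0.13, 0.0, 0.992], [-0.0, -1.0, 0.0]]
force: [0.6, 0.8, -3.6]
opening: 0.115
```

Call:
{"op": "drive_tool", "data": {
  "commands": [
    {"dx": 0, "dy": 0.05, "dz": 0, "wx": 0, "wy": 0, "wz": 0, "grip": 0},
    {"dx": 0, "dy": 0.05, "dz": 0, "wx": 0, "wy": 0, "wz": 0, "grip": 0},
    {"dx": 0, "dy": 0, "dz": 0, "wx": 0, "wy": 0, "wz": 0, "grip": 0}
  ]
}}

```text
time_s: 11.78
position: [0.561, -0.1941, 0.2495]
tcp_rot: [[0.992, -0.001, -0.13], [0.13, 0.0, 0.992], [-0.0, -1.0, 0.0]]
force: [0.3, -0.1, -3.1]
opening: 0.116
```

Call:
{"op": "drive_tool", "data": {
  "commands": [
    {"dx": 0, "dy": 0.04, "dz": 0, "wx": 0, "wy": 0, "wz": 0, "grip": 0},
    {"dx": 0, "dy": 0.04, "dz": 0, "wx": 0, "wy": 0, "wz": 0, "grip": 0},
    {"dx": 0, "dy": 0, "dz": 0, "wx": 0, "wy": 0, "wz": 0, "grip": 0}
  ]
}}

```text
time_s: 12.15
position: [0.561, -0.1941, 0.2464]
tcp_rot: [[0.992, -0.0, -0.13], [0.13, 0.0, 0.992], [-0.0, -1.0, 0.0]]
force: [1.2, 0.4, -2.5]
opening: 0.113
```

Call:
{"op": "drive_tool", "data": {
  "commands": [
    {"dx": 0, "dy": 0.025, "dz": 0, "wx": 0, "wy": 0, "wz": 0, "grip": 0},
    {"dx": 0, "dy": 0.025, "dz": 0, "wx": 0, "wy": 0, "wz": 0, "grip": 0},
    {"dx": 0, "dy": 0, "dz": 0, "wx": 0, "wy": 0, "wz": 0, "grip": 0}
  ]
}}

```text
time_s: 12.52
position: [0.5611, -0.1941, 0.2444]
tcp_rot: [[0.992, -0.0, -0.13], [0.13, 0.0, 0.992], [-0.0, -1.0, 0.0]]
force: [0.4, -0.2, -3.5]
opening: 0.114
```

Call:
{"op": "drive_tool", "data": {
  "commands": [
    {"dx": 0, "dy": 0.025, "dz": 0, "wx": 0, "wy": 0, "wz": 0, "grip": 0},
    {"dx": 0, "dy": 0.025, "dz": 0, "wx": 0, "wy": 0, "wz": 0, "grip": 0},
    {"dx": 0, "dy": 0, "dz": 0, "wx": 0, "wy": 0, "wz": 0, "grip": 0}
  ]
}}

```text
time_s: 12.9
position: [0.5619, -0.1943, 0.243]
tcp_rot: [[0.992, 0.002, -0.129], [0.129, -0.0, 0.992], [0.002, -1.0, -0.001]]
force: [1.6, 0.7, -1.9]
opening: 0.11
```

Call:
{"op": "drive_tool", "data": {
  "commands": [
    {"dx": 0, "dy": 0.025, "dz": 0, "wx": 0, "wy": 0, "wz": 0, "grip": 0},
    {"dx": 0, "dy": 0, "dz": 0, "wx": 0, "wy": 0, "wz": 0, "grip": 0}
  ]
}}

```text
time_s: 13.15
position: [0.5619, -0.1944, 0.2425]
tcp_rot: [[0.992, 0.002, -0.13], [0.13, -0.001, 0.992], [0.002, -1.0, -0.001]]
force: [1.2, 0.0, 3.1]
opening: 0.113
```

Call:
{"op": "drive_tool", "data": {
  "commands": [
    {"dx": 0, "dy": 0.025, "dz": 0, "wx": 0, "wy": 0, "wz": 0, "grip": 0},
    {"dx": 0, "dy": 0, "dz": 0, "wx": 0, "wy": 0, "wz": 0, "grip": 0}
  ]
}}

```text
time_s: 13.4
position: [0.562, -0.1946, 0.2416]
tcp_rot: [[0.992, 0.002, -0.13], [0.13, -0.001, 0.992], [0.002, -1.0, -0.002]]
force: [1.5, 0.1, 4.4]
opening: 0.115
```

Call:
{"op": "drive_tool", "data": {
  "commands": [
    {"dx": 0, "dy": 0.025, "dz": 0, "wx": 0, "wy": 0, "wz": 0, "grip": 0},
    {"dx": 0, "dy": 0, "dz": 0, "wx": 0, "wy": 0, "wz": 0, "grip": 0}
  ]
}}

```text
time_s: 13.65
position: [0.562, -0.1947, 0.2405]
tcp_rot: [[0.992, 0.003, -0.13], [0.13, -0.002, 0.992], [0.002, -1.0, -0.002]]
force: [1.5, -0.9, 5.1]
opening: 0.114
```

Call:
{"op": "drive_tool", "data": {
  "commands": [
    {"dx": 0, "dy": 0.025, "dz": 0, "wx": 0, "wy": 0, "wz": 0, "grip": 0},
    {"dx": 0, "dy": 0, "dz": 0, "wx": 0, "wy": 0, "wz": 0, "grip": 0}
  ]
}}

```text
time_s: 13.9
position: [0.562, -0.1947, 0.2393]
tcp_rot: [[0.992, 0.003, -0.13], [0.13, -0.002, 0.992], [0.002, -1.0, -0.002]]
force: [1.5, -0.5, 5.1]
opening: 0.111
```

Call:
{"op": "drive_tool", "data": {
  "commands": [
    {"dx": 0, "dy": 0.025, "dz": 0, "wx": 0, "wy": 0, "wz": 0, "grip": 0},
    {"dx": 0, "dy": 0, "dz": 0, "wx": 0, "wy": 0, "wz": 0, "grip": 0}
  ]
}}

```text
time_s: 14.15
position: [0.562, -0.1947, 0.2378]
tcp_rot: [[0.992, 0.002, -0.13], [0.13, -0.001, 0.992], [0.002, -1.0, -0.002]]
force: [3.3, -0.6, 3.9]
opening: 0.112
```

Call:
{"op": "drive_tool", "data": {
  "commands": [
    {"dx": 0, "dy": 0.025, "dz": 0, "wx": 0, "wy": 0, "wz": 0, "grip": 0},
    {"dx": 0, "dy": 0, "dz": 0, "wx": 0, "wy": 0, "wz": 0, "grip": 0}
  ]
}}

```text
time_s: 14.4
position: [0.5619, -0.1944, 0.2362]
tcp_rot: [[0.992, 0.002, -0.13], [0.13, -0.001, 0.992], [0.002, -1.0, -0.001]]
force: [5.9, -0.7, -0.2]
opening: 0.115
```

Call:
{"op": "drive_tool", "data": {
  "commands": [
    {"dx": 0, "dy": 0.025, "dz": 0, "wx": 0, "wy": 0, "wz": 0, "grip": 0},
    {"dx": 0, "dy": 0, "dz": 0, "wx": 0, "wy": 0, "wz": 0, "grip": 0}
  ]
}}

```text
time_s: 14.65
position: [0.5619, -0.1941, 0.2347]
tcp_rot: [[0.992, 0.002, -0.129], [0.129, 0.0, 0.992], [0.002, -1.0, 0.0]]
force: [6.2, -1.0, -2.0]
opening: 0.111
```

Call:
{"op": "drive_tool", "data": {
  "commands": [
    {"dx": 0, "dy": 0.025, "dz": 0, "wx": 0, "wy": 0, "wz": 0, "grip": 0},
    {"dx": 0, "dy": 0, "dz": 0, "wx": 0, "wy": 0, "wz": 0, "grip": 0}
  ]
}}

```text
time_s: 14.9
position: [0.5618, -0.1938, 0.2332]
tcp_rot: [[0.992, 0.001, -0.129], [0.129, 0.001, 0.992], [0.001, -1.0, 0.001]]
force: [6.4, -1.0, -4.9]
opening: 0.113
```

Call:
{"op": "drive_tool", "data": {
  "commands": [
    {"dx": 0, "dy": 0.025, "dz": 0, "wx": 0, "wy": 0, "wz": 0, "grip": 0},
    {"dx": 0, "dy": 0, "dz": 0, "wx": 0, "wy": 0, "wz": 0, "grip": 0}
  ]
}}

```text
time_s: 15.15
position: [0.5618, -0.1935, 0.2316]
tcp_rot: [[0.992, 0.001, -0.129], [0.129, 0.002, 0.992], [0.001, -1.0, 0.002]]
force: [7.4, 0.5, -7.8]
opening: 0.114
```

Call:
{"op": "drive_tool", "data": {
  "commands": [
    {"dx": 0, "dy": 0.025, "dz": 0, "wx": 0, "wy": 0, "wz": 0, "grip": 0},
    {"dx": 0, "dy": 0, "dz": 0, "wx": 0, "wy": 0, "wz": 0, "grip": 0}
  ]
}}

```text
time_s: 15.4
position: [0.5617, -0.1932, 0.2307]
tcp_rot: [[0.992, 0.0, -0.129], [0.129, 0.002, 0.992], [0.001, -1.0, 0.002]]
force: [7.0, 0.4, -6.3]
opening: 0.11
```

Call:
{"op": "drive_tool", "data": {
  "commands": [
    {"dx": 0, "dy": 0.025, "dz": 0, "wx": 0, "wy": 0, "wz": 0, "grip": 0},
    {"dx": 0, "dy": 0, "dz": 0, "wx": 0, "wy": 0, "wz": 0, "grip": 0}
  ]
}}

```text
time_s: 15.65
position: [0.5617, -0.1932, 0.2306]
tcp_rot: [[0.992, 0.001, -0.129], [0.129, 0.002, 0.992], [0.001, -1.0, 0.002]]
force: [5.6, 1.4, -0.8]
opening: 0.113
```

Call:
{"op": "drive_tool", "data": {
  "commands": [
    {"dx": 0, "dy": 0.025, "dz": 0, "wx": 0, "wy": 0, "wz": 0, "grip": 0},
    {"dx": 0, "dy": 0, "dz": 0, "wx": 0, "wy": 0, "wz": 0, "grip": 0}
  ]
}}

```text
time_s: 15.9
position: [0.5617, -0.1933, 0.2306]
tcp_rot: [[0.992, 0.001, -0.13], [0.13, 0.002, 0.992], [0.001, -1.0, 0.001]]
force: [5.4, 1.7, 3.4]
opening: 0.109
```

Call:
{"op": "drive_tool", "data": {
  "commands": [
    {"dx": 0, "dy": 0.02, "dz": 0, "wx": 0, "wy": 0, "wz": 0, "grip": 0},
    {"dx": 0, "dy": 0, "dz": 0, "wx": 0, "wy": 0, "wz": 0, "grip": 0},
    {"dx": 0, "dy": 0, "dz": 0, "wx": 0, "wy": 0, "wz": 0, "grip": 0},
    {"dx": 0, "dy": 0, "dz": 0, "wx": 0, "wy": 0, "wz": 0, "grip": 0}
  ]
}}

```text
time_s: 16.4
position: [0.5617, -0.1933, 0.2305]
tcp_rot: [[0.992, 0.002, -0.13], [0.13, 0.001, 0.992], [0.002, -1.0, 0.001]]
force: [3.9, 2.2, 6.7]
opening: 0.112
```

```bash
python3 - <<'E'
from h import *
s=bot.read_state();print(s["force"],s["moment"],s["position"])
p,_=imaging.capture("side");q,_=imaging.capture("top")
a=cv2.resize(p[170:310,200:320,::-1],(500,583),interpolation=2);b=cv2.resize(q[190:250,300:360,::-1],(300,300),interpolation=2)
can=np.zeros((583,800,3),np.uint8);can[:,:500]=a;can[:300,500:]=b;can[300:583,500:]=cv2.resize(q[180:236,405:465,::-1],(300,283),interpolation=2);cv2.imwrite("pics/a3.png",can)
E
```

```text
[3.93855011 2.24458584 6.7226329 ] [ 0.29079696 -0.80630666 -0.04657577] [ 0.56172152 -0.19325974  0.23054202]
```

View pics/a3.png

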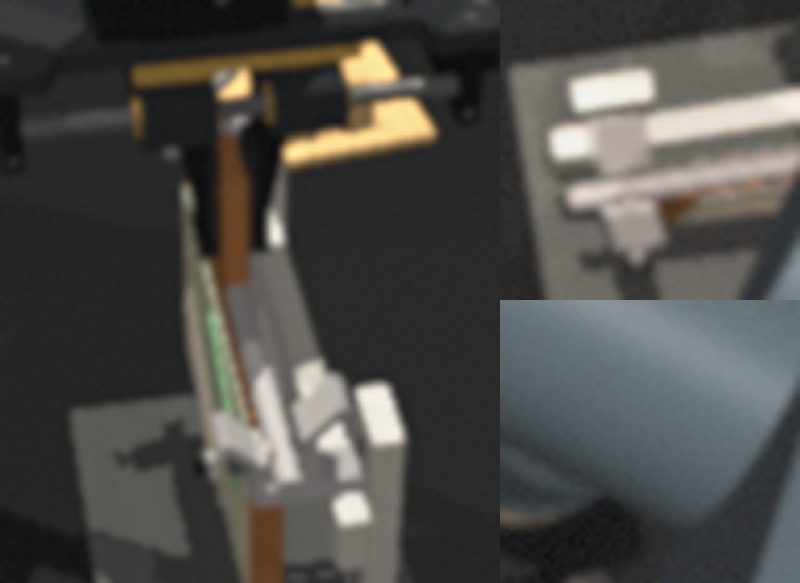

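```bash
python3 - <<'E'
from h import *
H=np.array([.5612,-.195]);a=np.radians(7.4);R=np.array([[np.cos(a),-np.sin(a)],[np.sin(a),np.cos(a)]])
for n in("top","side"):
    p,d=imaging.capture(n);W=cloud(n,d);L=(W[...,:2]-H)@R;Z=W[...,2]
    for y0 in np.arange(-.124,.13,.0124):
        k=(abs(L[...,0])<.006)&(abs(L[...,1]-y0)<.006)&(Z>.17)&(Z<.225)&(d>0)
        if k.sum()>4:print(n,round(y0,3),k.sum(),np.round(np.percentile(Z[k],[25,50,85]),4))
    K,T=cal(n)
    for y in(-.125,.125):
        for z in(.192,.2):
            w=np.r_[H+R@[0,y],z];c=K@(T[:3,:3]@w+T[:3,3]);print(n,y,z,np.round(c[:2]/c[2],1))
E
```

```text
top 0.037 6 [0.196  0.1974 0.1989]
top 0.05 47 [0.1911 0.1969 0.1987]
top 0.062 47 [0.1921 0.1971 0.199 ]
top 0.074 47 [0.1919 0.1967 0.1993]
top 0.087 40 [0.1955 0.1969 0.1984]
top 0.099 36 [0.1961 0.1978 0.201 ]
top 0.112 43 [0.1965 0.1975 0.2004]
top 0.124 32 [0.1961 0.1975 0.1994]
top -0.125 0.192 [446.8 208.5]
top -0.125 0.2 [448.1 207.9]
top 0.125 0.192 [314.6 229.2]
top 0.125 0.2 [314.9 228.7]
side -0.124 30 [0.1915 0.1931 0.1966]
side -0.112 84 [0.1948 0.1973 0.2046]
side -0.099 44 [0.1967 0.1977 0.2064]
side -0.087 38 [0.1956 0.197  0.1983]
side -0.074 41 [0.1963 0.1974 0.1984]
side -0.062 37 [0.1957 0.1973 0.1985]
side -0.05 37 [0.1957 0.1972 0.1985]
side -0.037 33 [0.1957 0.1973 0.1985]
side -0.025 32 [0.1953 0.1969 0.1982]
side -0.012 97 [0.1987 0.2079 0.2195]
side -0.125 0.192 [270.2 290. ]
side -0.125 0.2 [270.2 286.1]
side 0.125 0.192 [244.1 193.7]
side 0.125 0.2 [244.1 190.1]
```

Rod top reads a level 0.197 m at both ends, so the axis is at 0.192, 13 mm below first contact, and home on both sides. I'll ease the push, hold still, then release.

Call:
{"op": "drive_tool", "data": {
  "commands": [
    {"dx": 0, "dy": -0.03, "dz": 0, "wx": 0, "wy": 0, "wz": 0, "grip": 0},
    {"dx": 0, "dy": 0, "dz": 0, "wx": 0, "wy": 0, "wz": 0, "grip": 0},
    {"dx": 0, "dy": 0, "dz": 0, "wx": 0, "wy": 0, "wz": 0, "grip": 0},
    {"dx": 0, "dy": 0, "dz": 0, "wx": 0, "wy": 0, "wz": 0, "grip": 0},
    {"dx": 0, "dy": 0, "dz": 0, "wx": 0, "wy": 0, "wz": 0, "grip": 0},
    {"dx": 0, "dy": 0, "dz": 0, "wx": 0, "wy": 0, "wz": 0, "grip": 0},
    {"dx": 0, "dy": 0, "dz": 0, "wx": 0, "wy": 0, "wz": 0, "grip": 0}
  ]
}}

```text
time_s: 17.48
position: [0.5617, -0.1933, 0.2306]
tcp_rot: [[0.992, 0.001, -0.129], [0.129, 0.002, 0.992], [0.001, -1.0, 0.001]]
force: [4.8, 1.9, 1.1]
opening: 0.112
```

Call:
{"op": "drive_tool", "data": {
  "commands": [
    {"dx": 0, "dy": 0, "dz": 0, "wx": 0, "wy": 0, "wz": 0, "grip": 12},
    {"dx": 0, "dy": 0, "dz": 0, "wx": 0, "wy": 0, "wz": 0, "grip": 16},
    {"dx": 0, "dy": 0, "dz": 0, "wx": 0, "wy": 0, "wz": 0, "grip": 24},
    {"dx": 0, "dy": 0, "dz": 0, "wx": 0, "wy": 0, "wz": 0, "grip": 36},
    {"dx": 0, "dy": 0, "dz": 0, "wx": 0, "wy": 0, "wz": 0, "grip": 50},
    {"dx": 0, "dy": 0, "dz": 0, "wx": 0, "wy": 0, "wz": 0, "grip": 50},
    {"dx": 0, "dy": 0, "dz": 0, "wx": 0, "wy": 0, "wz": 0, "grip": 50}
  ]
}}

```text
time_s: 18.35
position: [0.5611, -0.1941, 0.231]
tcp_rot: [[0.992, -0.0, -0.13], [0.13, 0.0, 0.992], [-0.0, -1.0, 0.0]]
force: [-0.0, 0.6, -0.6]
opening: 0.557
```

Released, with about zero force on the tool. I'll raise the hand clear and check.

Call:
{"op": "drive_tool", "data": {
  "commands": [
    {"dx": 0, "dy": -0.3, "dz": 0, "wx": 0, "wy": 0, "wz": 0, "grip": 50},
    {"dx": 0, "dy": -0.5, "dz": 0, "wx": 0, "wy": 0, "wz": 0, "grip": 50},
    {"dx": 0, "dy": -0.6, "dz": 0, "wx": 0, "wy": 0, "wz": 0, "grip": 50},
    {"dx": 0, "dy": -0.6, "dz": 0, "wx": 0, "wy": 0, "wz": 0, "grip": 50},
    {"dx": 0, "dy": -0.5, "dz": 0, "wx": 0, "wy": 0, "wz": 0, "grip": 50},
    {"dx": 0, "dy": 0, "dz": 0, "wx": 0, "wy": 0, "wz": 0, "grip": 50},
    {"dx": 0, "dy": 0, "dz": 0, "wx": 0, "wy": 0, "wz": 0, "grip": 50},
    {"dx": 0, "dy": 0, "dz": 0, "wx": 0, "wy": 0, "wz": 0, "grip": 50}
  ]
}}

```text
time_s: 19.35
position: [0.5606, -0.1938, 0.3299]
tcp_rot: [[0.992, -0.002, -0.13], [0.13, 0.001, 0.992], [-0.002, -1.0, 0.001]]
force: [-0.1, -0.1, 0.2]
opening: 0.572
```

```bash
python3 - <<'E'
from h import *
H=np.array([.5612,-.195]);a=np.radians(7.4);R=np.array([[np.cos(a),-np.sin(a)],[np.sin(a),np.cos(a)]])
for n in("top","side"):
    p,d=imaging.capture(n);W=cloud(n,d);L=(W[...,:2]-H)@R;Z=W[...,2]
    for y0 in(-.124,-.09,-.074,-.05,.05,.074,.09,.124):
        k=(abs(L[...,0])<.01)&(abs(L[...,1]-y0)<.006)&(Z>.193)&(Z<.203)&(d>0)
        if k.sum()>4:print(n,round(y0,3),k.sum(),"z",np.round(np.median(Z[k]),4),"x",np.round(np.median(L[...,0][k]),4))
    if n=="side":cv2.imwrite("pics/a4.png",cv2.resize(p[120:340,140:400,::-1],(709,600),interpolation=2))
E
```

```text
top 0.05 36 z 0.198 x 0.0007
top 0.074 35 z 0.1978 x 0.0009
top 0.09 33 z 0.1973 x 0.0006
top 0.124 31 z 0.1975 x 0.0011
side -0.124 14 z 0.1954 x -0.0008
side -0.09 36 z 0.1979 x -0.0018
side -0.074 34 z 0.1976 x -0.0018
side -0.05 35 z 0.1973 x -0.0017
side 0.05 14 z 0.1967 x -0.0043
side 0.074 18 z 0.1972 x -0.0035
side 0.09 21 z 0.1976 x -0.0022
side 0.124 21 z 0.1977 x -0.002
```

View pics/a4.png

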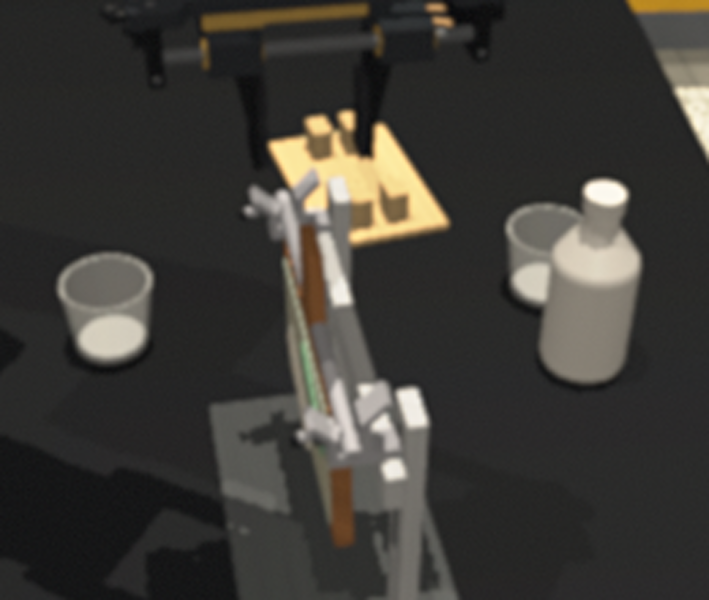

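The panel hangs upright with its rod in both clips, at (295,230) and (345,430). The hand is clear, and the cups and bottle are unmoved. Handing in.

```bash
python3 -c "
from rig import workorder;print(workorder.hand_in())"
```

```text
the job is handed in; nothing more can be done
None
```

The panel is hanging on the drying stand with its rod in both spring clips, and the job was handed in at about 19.5 s, well under the 56 s limit. I had no reading of the plungers themselves. That both clips are home rests on the force and the rod height, not on a direct measurement.

- **Pressing in:** The rod met the plungers, and the push peaked at about 9 N. The plungers then pulled it down, and it stopped on the floor 12–13 mm below first contact. I pressed on to about 11 N, far from the 25 N limit. I checked both ends by depth while still holding, then eased off, held still and let go.
- **Rod position at rest:** The top of the rod reads 0.197–0.198 m along its length, at both ends. The one exception is 0.195 m from a few pixels at the very tip of the right end. Its axis lies within about 4 mm of the hang point in x.
- **Disagreement:** The two cameras differ by 2–5 mm in x, about what two calibrations each good to 2 mm would give.
- **Bystanders:** The last picture shows the panel upright, the gripper clear of it, and the cups and bottle where they were by eye. I did not measure their positions again.

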